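# Anchor the soap caddy with the hold-down stud

### The job

Anchor the caddy so that it cannot walk when the washers spin: lower the T-head of the hold-down stud, which stands on the washer top, lengthwise into the open part of the rail's slot, and slide it along into the caddy's forked foot until its stem comes up gently against the end of the fork. There press it down on its spring, turn it a quarter turn either way and let it spring up and go, so that the head stays locked crosswise under the rail. Keep your hand light on rail and caddy (no leaning or forcing), and leave the coin roll and the nut driver where they lie.

Things in the scene. Friction and masses are not known exactly. Their poses are not given: they have to be found in the camera images.
- rail: Aluminium T-slot rail fixed to the washer top at the robot's left, 320 long, 52 wide (ears 92), 33 high. Origin: centre of its underside; x along it towards the caddy, y across, z up. Slot in its top 17 wide, at y = 0, full length; lips 8 thick (z 25 to 33), inside 44 wide, z 3 to 25. At its +x end stands the caddy, a grey tray with jars, from x = 90, up to z 146; its flat forked foot reaches along the rail towards -x.
- rail_entry (a point): Point in the slot's mouth, level with the rail's top (z 33), at x = -130: the place to lower the head in. Axes as the rail. The slot is free of the caddy from x = -160 to -80. While it then slides under the fork, the underside of the head must be 20 to 25 above the rail's underside: head below the foot plate, collar above it.
- rail_first (a point): Point on the slot's centre line at the rail's top, x = -55: the nearest place where the stud can be home. Home, where its stem (10 thick) meets the closed end of the fork, is 0 to 40 beyond it towards +x, differs each time and is not measured: feel for it. Fork: end of the caddy's adjustable steel foot, 44 wide, 3 thick (z 33 to 36), U-slot 13 wide, tips 23 before home. The foot yields only at 60 N.
- rail_shoe (a point): Point at rail_first, on the underside of the lips (z 25). Below the lips hang the foot's shoe bars, 3 thick (z 22 to 25), on both sides of the slot, from 30 before to 30 behind home, with a cross gap 18 wide at home. The head can be turned only while its top is below z 22; crosswise at home (within 2) it springs up into the gap to z 25 and is locked, elsewhere it stays below.
- stud_grip (a point): Centre of the black wing grip of the hold-down stud, 46 (x) x 14 (y) x 26 (z), flat-sided, 55 above the underside of its T-head. Stud 68 high, about 0.17 kg, at first upright on its head on the washer top at the robot's right. x along wing and T-head alike, z up the stem. Grip across the 14, here or to 4 higher (pressed fully, the collar rises to within 20 below this point).
- stud_head (a point): Centre of the stud's steel T-head, 32 (x) x 14 (y) x 8 (z), 51 under stud_grip on the same axis; axes as stud_grip. Stem 10 in diameter.
- collar (a joint): Sprung round collar, 28 in diameter, 4 thick, on the stem, underside 16 above the head's underside. Value: m pushed up towards the wing, 0 free to 0.015. Spring 2.4 N plus 1.2 N per mm. On the foot plate it reads 0.006 (10 N) when the head is just low enough to turn; press 1 to 7 mm more (up to 18 N) before it bottoms. Locked it reads 0.003.
- coin_roll: Plain paper roll of coins, 25 x 68 x 25, lying loose; origin under its centre, y along it. To be left alone.
- nut_driver: Nut driver with an orange handle, 179 long, 25 thick, lying loose; origin under its centre, y along it. To be left alone.

How it is judged:
By the outcome, as a careful person would: the job done as asked, in the order asked, and still so for the second after the job is handed in, with the robot touching nothing.
It also fails if it takes over 67 s, if anything falls off the work surface, if the arm or the gripper's body presses on something with over 40 N, if the wrist force passes 120 N, or if a joint passes its speed limit or range.

### The arm

A 7-joint arm with a two-finger parallel gripper is mounted at the origin on a cart in front of the work surface, level with it; the furniture and walls round the work are solid. World frame = base frame: x ahead of the robot, y to its left, z up, the work surface at z = 0. Lengths are in mm, angles in rad, forces in N, time in s.
With the tool pointing down it reaches from about 425 to 925 mm from the base axis. Payload 6.8 kg.
Tool frame: the origin (TCP) lies midway between the tips of the shut fingers; the grasp point (between the pads) lies 19 mm behind it; z points along the fingers, x is the direction in which the jaws open and shut, and the axes are right-handed (so a half turn about z gives the same grasp; the last joint's range is limited). The gripper opens to 85 mm and grips with 20 to 120 N. Pads are 22 mm wide; open, the fingers measure 114 mm over their backs; the gripper's body (76 mm by 85 mm) begins 54 mm behind the grasp point. The pads swing forward as they close: fully open they stand 13 mm farther back than shut.
Start: joints at [1.197, 0.477, 0.022, 1.555, -0.011, 1.109, -0.083], TCP at [177.318, -651.311, 231.308] pointing down, gripper open.
Joint ranges: [-2.96, 2.96], [-0.34, 2.1], [-1.41, 1.46], [0.24, 2.44], [-1.37, 4.51], [0.17, 1.92], [-2.96, 2.96]. Speed limits (rad/s): [2.39, 2.39, 3.14, 3.14, 3.14, 3.14, 3.14].

### API

Orientations are given as a 3x3 rotation matrix whose columns are the frame's x, y, z axes.
In Python, from rig import r gives the robot as it stands. The module is installed in compiled form; this text tells all that it offers. Calls block until the motion is done:
- r.goto(position, orientation): joint-space move of the TCP to a pose.
- r.movel(position, feed=150, rotation=None): straight line of the TCP; rotation=None keeps the orientation; feed is the mean speed in mm/s.
- r.movej(angles): joint-space move.
- r.command_gripper(opening, f_grip=None): finger opening in mm; f_grip is the grip in N (None keeps the last); returns when the fingers have stopped.
- r.pause(seconds).
- r.solve_ik(position, orientation): joint angles nearest the present ones, or None.
- r.get_obs(): the state.
- r.grab_frame(name): name is "scene" or "top" or "wrist"; returns the picture (400x640x3 uint8, blue, green, red); there is no depth.
- r.camera_info(name): a dict with "vfov" (degrees; the focal length in pixels is half the picture's height over the tangent of half this angle, whatever the lens; pixels are square), "cx", "cy" (the principal point, pixels), "R" (3x3) and "t" (3): a world point X has camera coordinates R X + t; the wrist camera has in their place "T_tool_cam" (4x4, takes a point from camera to tool coordinates, whose origin is the TCP and whose axes are the tool frame's). Camera axes: x right, y down, z forward; pixel columns grow to the right and rows downward; lengths in mm; the calibration is good to about 2 mm. A picture is of the moment at which its call begins: read the wrist's pose just before it. camera_info takes no time and is no camera call.
A pose or a line that the arm cannot do raises r.PlanningError and nothing moves.
- r.sign_off(): hands the job in, once; it reports no verdict.
Trained networks look in the newest picture that a camera, given by its name, has taken for a name from the list of things; names that differ only in an ending like _2 or _b are one class to them, and where a whole thing is asked for, a point or a joint stands for the part that bears it (a point fixed in the world has none). Each returns a list of dicts, best first, with "score" (0 to 1); they miss things now and then, are a little off and sometimes report something else, mostly with a low value. They report only what shows in the picture. A call takes as long as a camera call.
- r.search_frame(camera, target): "position" ([column, row] in pixels, amid what is visible of it).
- r.mark_of(camera, target): "position" ([column, row] in pixels: a listed point, or the origin of a listed thing).
The state is a dict: "t": time; "qpos": joint angles; "qvel": joint speeds; "joint_efforts": joint torques, N m; "eef_pos": TCP position; "tool_rot": TCP orientation; "wrist_force": force on the tool from outside, world axes, zero at the start; "torque": the same for the moment, N m; "grip_width": finger opening in mm.
Only numpy, scipy, OpenCV 4.12 (cv2) and the standard library are available. Lean on these libraries where they do the work, as an engineer would, in place of code of your own. Each camera call takes 0.05 s, during which the arm holds its last target.

## Working session

There is one attempt and no reset: what is moved stays moved. The work goes in short steps, each a Python script; the robot and the scene stay as the last script left them, time stands still between calls to the robot, and variables do not carry over. Pictures are saved under pics/ and viewed, and the job is handed in when it is done.

```bash
mkdir -p pics; python3 - <<'E'
from rig import r
import cv2,numpy as np
o=r.get_obs();print({k:np.round(v,3).tolist() for k,v in o.items()})
for c in ["scene","top","wrist"]:
    im=r.grab_frame(c);cv2.imwrite(f"pics/a_{c}.png",im);i=r.camera_info(c);print(c,{k:np.round(v,3).tolist() for k,v in i.items()})
    for n in ["rail","rail_entry","rail_first","rail_shoe","stud_grip","stud_head","coin_roll","nut_driver"]:
        m=r.mark_of(c,n);print(c,n,[(np.round(d["position"],1).tolist(),round(d["score"],2)) for d in m[:2]])
print(r.get_obs()["t"])
E
```

```text
{'t': 0.0, 'qpos': [1.197, 0.478, 0.022, 1.556, -0.011, 1.109, -0.083], 'qvel': [-0.0, 0.001, 0.003, 0.0, 0.001, -0.001, -0.002], 'joint_efforts': [-0.0, -59.644, 1.608, -28.119, 0.012, 0.009, -0.0], 'eef_pos': [177.126, -650.732, 230.321], 'tool_rot': [[0.263, -0.965, -0.001], [-0.965, -0.263, 0.002], [-0.002, 0.0, -1.0]], 'wrist_force': [-0.838, 0.368, 0.322], 'torque': [0.029, -0.015, -0.001], 'grip_width': 85.463}
scene {'vfov': 44.628, 'cx': 323.595, 'cy': 201.604, 'R': [[-0.44, -0.898, 0.01], [-0.654, 0.313, -0.689], [0.615, -0.31, -0.725]], 't': [258.31, 357.799, 842.507]}
scene rail [([210.6, 289.2], 0.93)]
scene rail_entry [([267.1, 248.1], 0.94)]
scene rail_first []
scene rail_shoe [([239.5, 268.0], 0.94)]
scene stud_grip [([421.8, 169.5], 0.59)]
scene stud_head [([415.4, 184.8], 0.6)]
scene coin_roll [([386.3, 164.7], 0.52)]
scene nut_driver [([398.7, 239.5], 0.61), ([236.1, 265.8], 0.55)]
top {'vfov': 45.701, 'cx': 319.838, 'cy': 197.701, 'R': [[-0.011, -1.0, 0.02], [-0.997, 0.01, -0.071], [0.071, -0.02, -0.997]], 't': [25.02, 508.806, 1112.718]}
top rail [([191.8, 229.5], 0.92)]
top rail_entry [([242.1, 222.0], 0.87)]
top rail_first [([212.8, 226.5], 0.73)]
top rail_shoe [([212.9, 224.8], 0.68)]
top stud_grip [([425.7, 197.1], 0.68)]
top stud_head [([419.6, 200.8], 0.56)]
top coin_roll [([403.8, 161.8], 0.57), ([214.3, 223.2], 0.55)]
top nut_driver [([362.9, 255.8], 0.87)]
wrist {'vfov': 64.072, 'cx': 313.331, 'cy': 194.496, 'T_tool_cam': [[1.0, 0.001, -0.0, 0.1], [-0.001, 0.96, 0.28, -71.537], [0.0, -0.28, 0.96, -142.922], [0.0, 0.0, 0.0, 1.0]]}
wrist rail []
wrist rail_entry []
wrist rail_first []
wrist rail_shoe []
wrist stud_grip []
wrist stud_head []
wrist coin_roll []
wrist nut_driver []
1.35
```

View pictures.

View pics/a_scene.png

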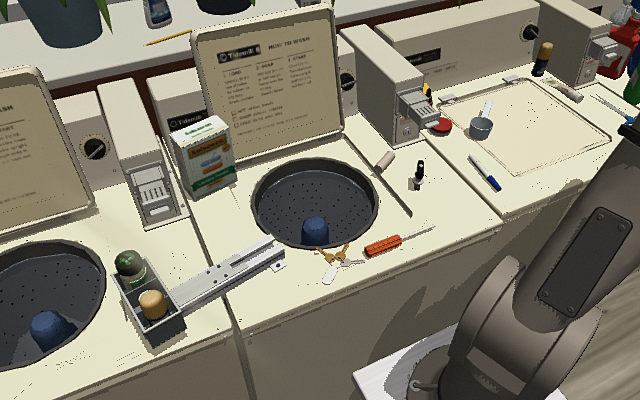

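View pics/a_top.png

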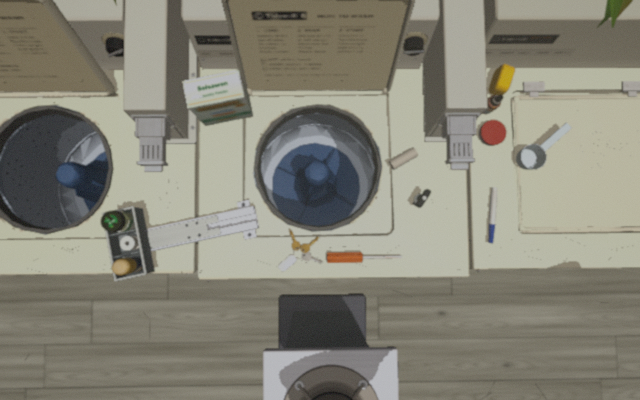

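View pics/a_wrist.png

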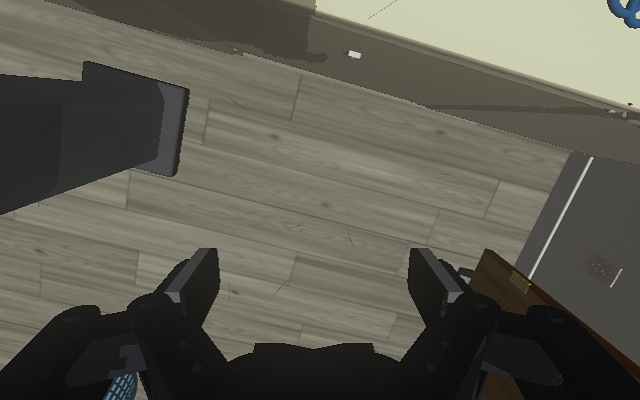

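The scene view has the rail from (165,300) to (285,245) with the caddy at its left end (150,300), and the stud stands at (418,175). In the top view the stud is at (423,197), the coin roll at (403,158) and the driver at (362,257).

```bash
cat > h.py <<'E'
import numpy as np,cv2
from rig import r
from scipy.optimize import least_squares
def ray(name,px,obs=None):
    i=r.camera_info(name);f=200/np.tan(np.radians(i["vfov"])/2)
    d=np.array([(px[0]-i["cx"])/f,(px[1]-i["cy"])/f,1.])
    if name=="wrist":
        T=np.array(i["T_tool_cam"]);Rt=np.array(obs["tool_rot"]);p=np.array(obs["eef_pos"])
        return Rt@T[:3,3]+p, Rt@T[:3,:3]@d
    R=np.array(i["R"]);return -R.T@np.array(i["t"]),R.T@d
def tri(rays):
    A=np.zeros((3,3));b=np.zeros(3)
    for c,d in rays:
        d=d/np.linalg.norm(d);P=np.eye(3)-np.outer(d,d);A+=P;b+=P@c
    X=np.linalg.solve(A,b)
    return X,[float(np.linalg.norm((np.eye(3)-np.outer(d,d)/(d@d))@(X-c))) for c,d in rays]
def atz(c,d,z): return c+d*(z-c[2])/d[2]
def st(msg=""):
    o=r.get_obs();print(msg,"t%.2f"%o["t"],np.round(o["eef_pos"],1),"F",np.round(o["wrist_force"],1),"T",np.round(o["torque"],2),"g%.1f"%o["grip_width"]);return o
def down(a):  # tool x axis at angle a, z down
    c,s=np.cos(a),np.sin(a);return np.array([[c,s,0],[s,-c,0],[0,0,-1.]])
E
python3 - <<'E'
from h import *
P={"rail":((210.6,289.2),(191.8,229.5)),"entry":((267.1,248.1),(242.1,222)),"shoe":((239.5,268),(212.9,224.8)),"grip":((421.8,169.5),(425.7,197.1)),"head":((415.4,184.8),(419.6,200.8)),"coin":((386.3,164.7),(403.8,161.8)),"drv":((398.7,239.5),(362.9,255.8))}
for n,(s,t) in P.items():
    X,e=tri([ray("scene",s),ray("top",t)]);print(n,X.round(1),np.round(e,1))
E
python3 -c "
import cv2
a=cv2.imread('pics/a_scene.png')
cv2.imwrite('pics/b1.png',cv2.resize(a[140:220,350:480],None,fx=6,fy=6,interpolation=2))
cv2.imwrite('pics/b2.png',cv2.resize(a[225:350,110:300],None,fx=4,fy=4,interpolation=2))"
```

```text
rail [438.2 332.4 -11.8] [2.8 2.8]
entry [452.4 200.5  38. ] [0.9 0.9]
shoe [445.8 269.7  17.1] [3.7 3.7]
grip [ 505.6 -225.9   50.3] [0.1 0.1]
head [ 502.3 -218.3    4.4] [4.2 4.2]
coin [ 595.  -184.7    9. ] [0.4 0.4]
drv [370.1 -81.3   8.1] [0.6 0.6]
```

View pics/b1.png

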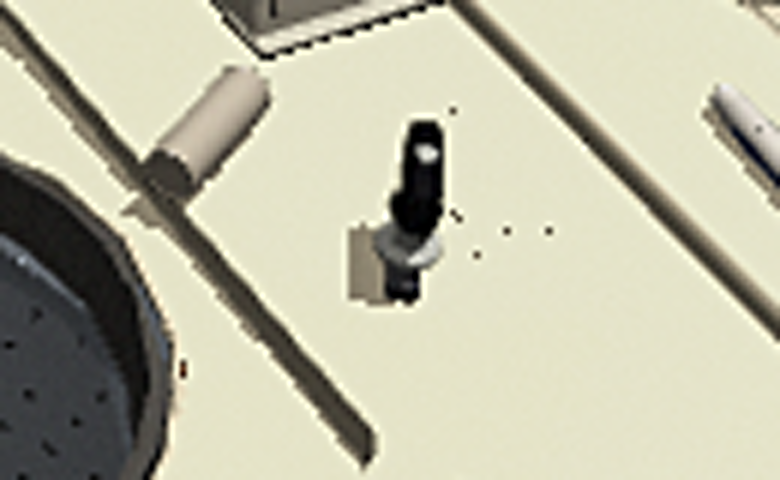

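View pics/b2.png

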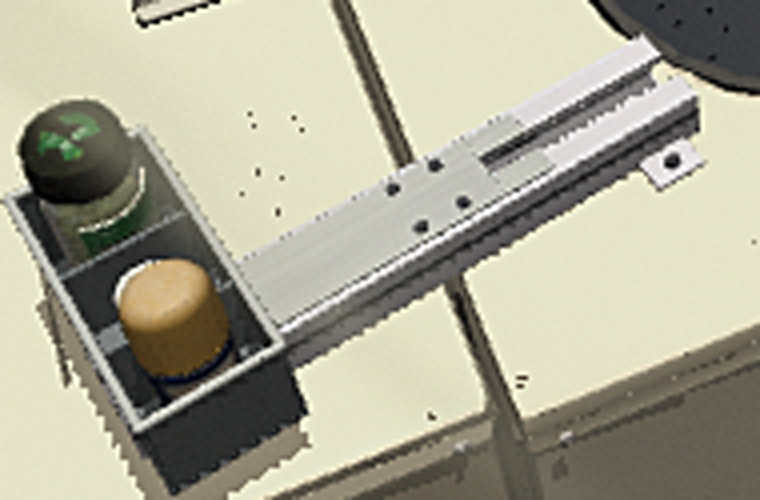

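```bash
python3 - <<'E'
from h import *
a=np.radians(40)
for k,(p) in enumerate([(505,-225,190),(480,-195,190)]):
    r.goto(np.array(p,float),down(a)); o=st()
    cv2.imwrite(f"pics/w{k}.png",r.grab_frame("wrist"))
    for n in ["stud_grip","stud_head","stud_grip"][:2]:
        m=r.mark_of("wrist",n);print(n,[(np.round(d["position"],1).tolist(),round(d["score"],2)) for d in m[:2]])
    print(np.array(o["eef_pos"]).tolist(),np.array(o["tool_rot"]).round(4).tolist(),np.round(o["qpos"],2))
E
```

```text
t3.30 [ 504.6 -226.5  189.9] F [ 0.1 -0.8 -0.3] T [ 0.02 -0.01 -0.03] g85.2
stud_grip [([321.3, 174.1], 0.96)]
stud_head [([313.7, 163.6], 0.65)]
[504.6203042832281, -226.50603719709844, 189.93267157760772] [[0.7679, 0.6406, -0.0002], [0.6406, -0.7679, -0.0005], [-0.0005, 0.0002, -1.0]] [ 0.76  0.38 -0.56  1.86  0.24  0.97  0.79]
 t3.73 [ 479.3 -194.4  190.1] F [-0.2 -0.7  0.6] T [-0.02 -0.01 -0.02] g85.4
stud_grip []
stud_head [([318.7, 204.8], 0.84)]
[479.2639335178376, -194.41550060495504, 190.09820269898145] [[0.7655, 0.6435, -0.0004], [0.6435, -0.7655, -0.0004], [-0.0006, -0.0, -1.0]] [ 0.75  0.32 -0.59  1.94  0.22  0.94  0.76]
```

View pics/w0.png

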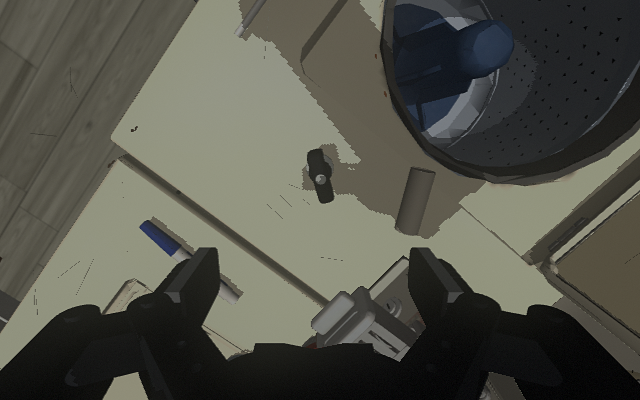

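View pics/w1.png

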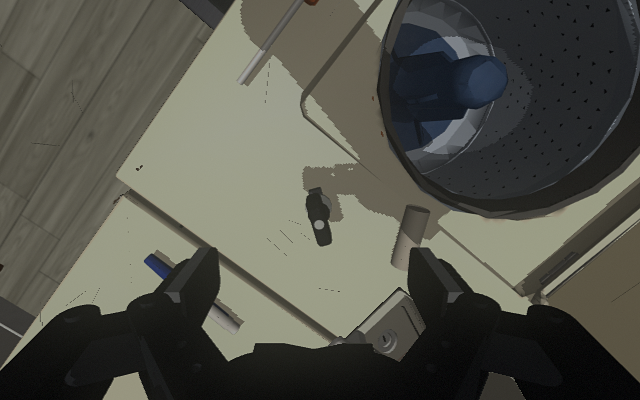

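The stud sits at (320,176) in the first wrist view and (318,216) in the second, with the wing turned slightly from the picture's vertical. I'll zoom in for its angle.

```bash
python3 -c "
import cv2,numpy as np
a=cv2.imread('pics/w0.png')[135:215,280:360];b=cv2.imread('pics/w1.png')[175:255,280:360]
cv2.imwrite('pics/c.png',cv2.resize(np.hstack([a,b]),None,fx=5,fy=5,interpolation=0))"
```

```text
(no output)
```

View pics/c.png

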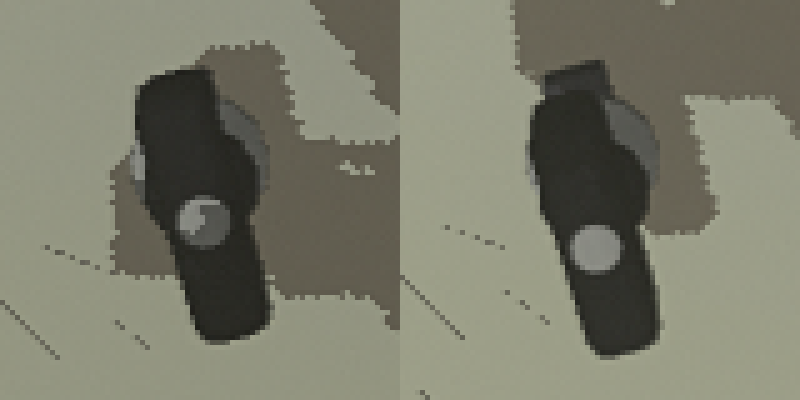

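```bash
cat > st.py <<'E'
from h import *
o0={"eef_pos":[504.6203042832281, -226.50603719709844, 189.93267157760772],"tool_rot":[[0.7679, 0.6406, -0.0002], [0.6406, -0.7679, -0.0005], [-0.0005, 0.0002, -1.0]]}
o1={"eef_pos":[479.2639335178376, -194.41550060495504, 190.09820269898145],"tool_rot":[[0.7655, 0.6435, -0.0004], [0.6435, -0.7655, -0.0004], [-0.0006, -0.0, -1.0]]}
c0=lambda u,v:(280+u/5-.5,135+v/5-.5); c1=lambda u,v:(280+(u-400)/5-.5,175+v/5-.5)
print(tri([ray("wrist",c0(203,221),o0),ray("wrist",c1(596,248),o1)]))
Z=68
for c,o,pts in ((c0,o0,[(203,221),(232,338),(174,71)]),(c1,o1,[(596,248),(625,352),(567,95)])):
    P=[atz(*ray("wrist",c(*p),o),Z)[:2] for p in pts]
    print(np.round(P,1), [np.degrees(np.arctan2(*(P[i]-P[j])[::-1])).round(1) for i,j in((1,0),(0,2),(1,2))],np.linalg.norm(P[1]-P[2]))
E
python3 st.py
```

```text
(array([ 504.03810655, -216.04308146,   71.1113835 ]), [0.12290770955341193, 0.12290770955326563])
[[ 504.5 -216.6]
 [ 521.8 -229.4]
 [ 484.3 -200.2]] [np.float64(-36.2), np.float64(-39.1), np.float64(-37.8)] 47.49926761108803
[[ 505.  -216.9]
 [ 522.  -228.8]
 [ 482.8 -198.6]] [np.float64(-35.1), np.float64(-39.6), np.float64(-37.7)] 49.54572710648621
```

```bash
python3 - <<'E'
from h import *
R=down(np.radians(52.3))
r.goto(np.array([504.5,-216.5,120]),R);o=st("above")
cv2.imwrite("pics/d0.png",r.grab_frame("wrist"))
r.movel(np.array([504.5,-216.5,38.5]),feed=120);o=st("low")
cv2.imwrite("pics/d1.png",r.grab_frame("wrist"))
print(np.degrees(np.arctan2(o["tool_rot"][1][0],o["tool_rot"][0][0])))
E
python3 -c "
import cv2,numpy as np
cv2.imwrite('pics/d.png',np.vstack([cv2.imread('pics/d0.png')[0:300],cv2.imread('pics/d1.png')[0:300]]))"
```

```text
above t4.29 [ 504.1 -216.3  119.5] F [0.4 0.3 0.6] T [ 0.05 -0.01 -0.04] g85.5
low t5.17 [ 505.1 -216.5   39.3] F [0.3 0.5 0. ] T [-0.04 -0.03 -0.  ] g85.4
52.30409515170025
```

View pics/d.png

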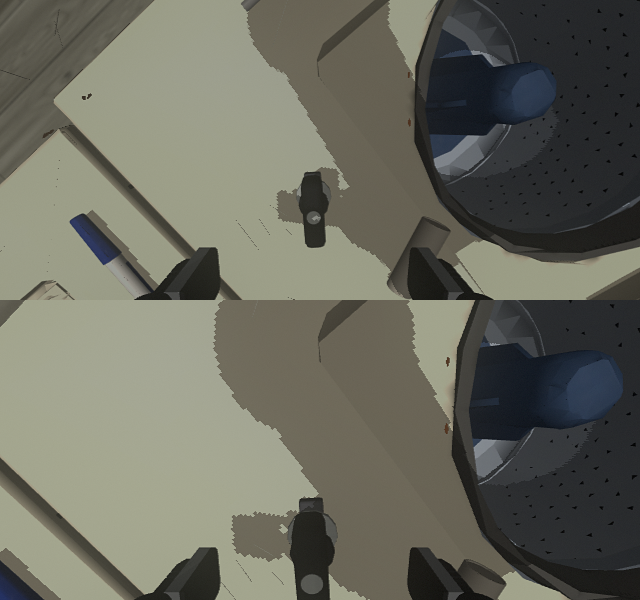

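The stud (column 312) is centred between the pads (219 and 409). I'll check its offset along the wing, then grip.

```bash
python3 - <<'E'
from h import *
o=r.get_obs()
c,d=ray("wrist",(312,283),o);X=atz(c,d,68);print("button",X.round(1),"tool:",(np.array(o["tool_rot"]).T@(X-np.array(o["eef_pos"]))).round(1))
c,d=ray("wrist",(312,283),o);X=atz(c,d,71);print("tool71:",(np.array(o["tool_rot"]).T@(X-np.array(o["eef_pos"]))).round(1))
r.command_gripper(8,f_grip=60);o=st("closed")
cv2.imwrite("pics/e0.png",r.grab_frame("wrist"))
r.movel(np.array([504.5,-216.5,140]),feed=150);o=st("up")
cv2.imwrite("pics/e1.png",r.grab_frame("wrist"))
E
python3 -c "
import cv2,numpy as np
cv2.imwrite('pics/e.png',np.hstack([cv2.imread('pics/e0.png')[100:,130:500],cv2.imread('pics/e1.png')[100:,130:500]]))"
```

```text
button [ 505.1 -216.7   68. ] tool: [ -0.2  -0.1 -28.6]
tool71: [ -0.2  -2.  -31.6]
closed t5.89 [ 504.6 -216.6   38.9] F [-1.6 -0.4  5.1] T [-0.    0.34  0.02] g17.2
up t6.77 [ 503.7 -216.4  139.1] F [ 0.1  0.2 -2.3] T [-0.01  0.04  0.01] g17.0
```

View pics/e.png

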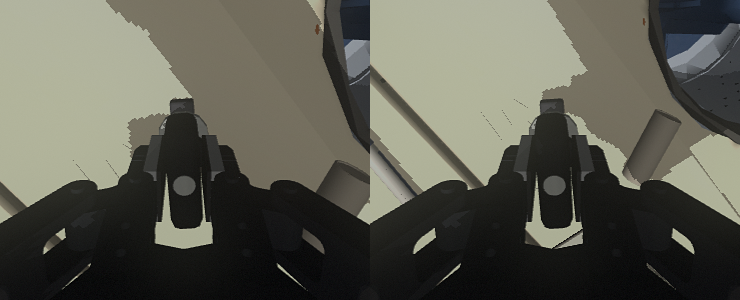

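```bash
python3 - <<'E'
from h import *
for p in [(450,130,230),(450,200,90),(446,290,60)]:
  for a in (6,186,96,276,150):
    q=r.solve_ik(np.array(p,float),down(np.radians(a)));print(p,a,None if q is None else np.round(q,2))
E
```

```text
(450, 130, 230) 6 [ 0.19  0.2  -0.67  2.    0.15  0.99 -0.45]
(450, 130, 230) 186 [ 0.64  0.38 -1.27  1.98  0.41  1.08  2.44]
(450, 130, 230) 96 [ 0.45  0.27 -0.99  1.98  0.26  1.02  1.02]
(450, 130, 230) 276 [-0.03  0.17 -0.42  2.01  0.08  0.98 -1.96]
(450, 130, 230) 150 [ 0.57  0.33 -1.16  1.98  0.35  1.05  1.88]
(450, 200, 90) 6 [-0.1   0.43 -0.53  2.08  0.33  0.72 -0.74]
(450, 200, 90) 186 [ 0.32  0.64 -1.11  2.05  0.75  0.92  2.04]
(450, 200, 90) 96 [ 0.14  0.52 -0.85  2.06  0.55  0.8   0.64]
(450, 200, 90) 276 [-0.36  0.39 -0.22  2.09  0.13  0.67 -2.14]
(450, 200, 90) 150 [ 0.24  0.58 -0.99  2.06  0.65  0.86  1.49]
(446, 290, 60) 6 [-0.29  0.53 -0.5   2.    0.38  0.7  -0.93]
(446, 290, 60) 186 [ 0.1   0.74 -1.06  1.98  0.82  0.93  1.85]
(446, 290, 60) 96 [-0.05  0.63 -0.83  1.99  0.64  0.81  0.42]
(446, 290, 60) 276 [-0.54  0.48 -0.19  2.02  0.15  0.65 -2.29]
(446, 290, 60) 150 [ 0.01  0.66 -0.92  1.99  0.71  0.85  1.31]
```

```bash
python3 - <<'E'
from h import *
import json
out=[]
r.goto(np.array([500,-100,200.]),down(np.radians(100)))
for k,p in enumerate([(450,120,230),(470,150,200)]):
    r.goto(np.array(p,float),down(np.radians(186))); o=st()
    cv2.imwrite(f"pics/f{k}.png",r.grab_frame("wrist"))
    for n in ["rail","rail_entry","rail_first","rail_shoe"]:
        m=r.mark_of("wrist",n);print(n,[(np.round(d["position"],1).tolist(),round(d["score"],2)) for d in m[:2]])
    out.append({"eef_pos":np.array(o["eef_pos"]).tolist(),"tool_rot":np.array(o["tool_rot"]).tolist()})
json.dump(out,open("f.json","w"))
E
```

```text
t8.35 [450.5 118.1 229.2] F [ 0.9 -0.8 -1.9] T [-0.03 -0.03  0.02] g17.0
rail [([309.7, 318.0], 0.58)]
rail_entry [([300.2, 243.1], 0.63)]
rail_first [([304.2, 293.7], 0.85)]
rail_shoe [([304.3, 291.9], 0.71)]
 t8.91 [469.7 150.4 199.2] F [-0.8 -0.5 -0.9] T [-0.05  0.    0.01] g17.3
rail [([328.0, 315.5], 0.79)]
rail_entry []
rail_first []
rail_shoe [([315.2, 228.4], 0.26)]
```

View pics/f0.png

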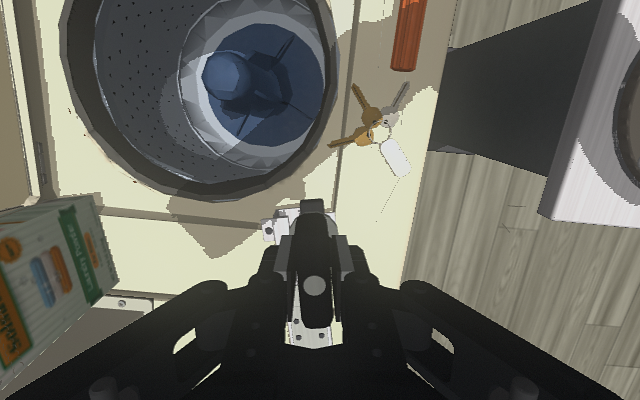

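View pics/f1.png

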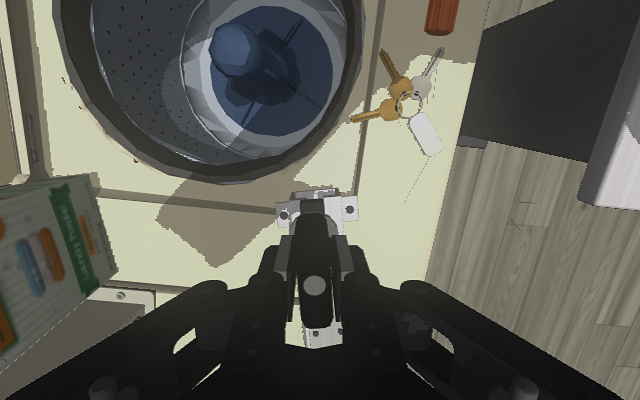

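The camera looks the other way than I wanted: the rail shows behind the stud, at (315,210) to (320,330). The half-turned orientation, a=6°, should show it clear above the stud.

```bash
python3 - <<'E'
from h import *
import json
out=[]
r.goto(np.array([460,90,200.]),down(np.radians(96)))
for k,p in enumerate([(450,110,190),(480,140,190)]):
    r.goto(np.array(p,float),down(np.radians(6))); r.pause(.15);o=st()
    cv2.imwrite(f"pics/g{k}.png",r.grab_frame("wrist"))
    for n in ["rail","rail_entry","rail_first","rail_shoe"]:
        m=r.mark_of("wrist",n);print(n,[(np.round(d["position"],1).tolist(),round(d["score"],2)) for d in m[:2]])
    out.append({"eef_pos":np.array(o["eef_pos"]).tolist(),"tool_rot":np.array(o["tool_rot"]).tolist()})
json.dump(out,open("g.json","w"))
E
```

```text
t11.82 [450. 110. 190.] F [ 0.7  0.4 -2.7] T [-0.01  0.   -0.05] g16.9
rail []
rail_entry [([335.7, 80.8], 0.77)]
rail_first []
rail_shoe []
 t12.51 [479.4 139.4 189.7] F [-0.1 -0.7 -1.4] T [0.   0.04 0.03] g17.0
rail []
rail_entry [([300.3, 110.7], 0.87)]
rail_first [([290.2, 15.7], 0.95)]
rail_shoe [([288.4, 19.3], 0.8), ([313.4, 224.7], 0.35)]
```

View pics/g0.png

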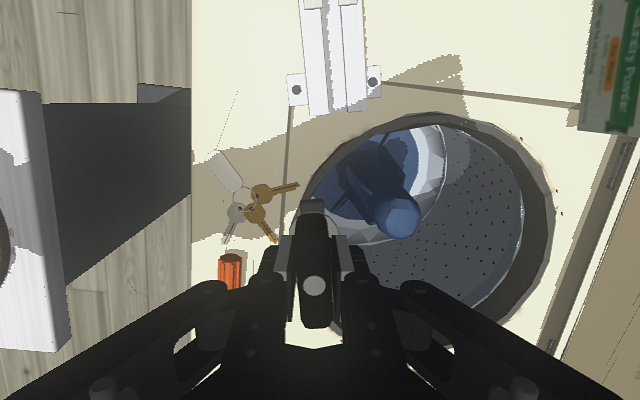

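View pics/g1.png

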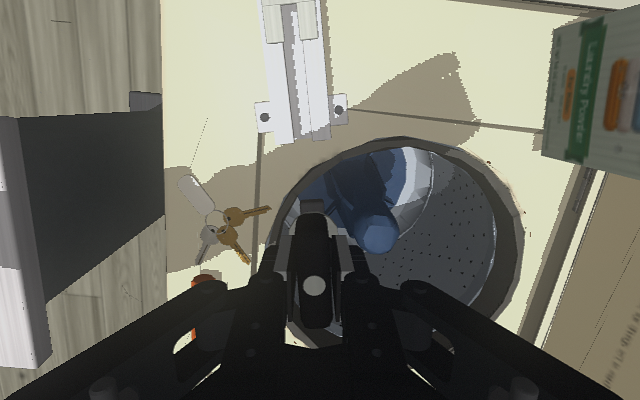

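The rail end shows at (340,90) and (300,120), near the picture's edge, with the fork tips just at its top. I'll move closer so that the rail is more central.

```bash
python3 - <<'E'
from h import *
import json
out=[]
for k,p in enumerate([(450,175,190),(415,205,190)]):
    r.goto(np.array(p,float),down(np.radians(6))); r.pause(.15);o=st()
    cv2.imwrite(f"pics/i{k}.png",r.grab_frame("wrist"))
    for n in ["rail","rail_entry","rail_first","rail_shoe"]:
        m=r.mark_of("wrist",n);print(n,[(np.round(d["position"],1).tolist(),round(d["score"],2)) for d in m[:2]])
    out.append({"eef_pos":np.array(o["eef_pos"]).tolist(),"tool_rot":np.array(o["tool_rot"]).tolist()})
json.dump(out,open("i.json","w"))
E
python3 -c "
import cv2
for k in(0,1):cv2.imwrite(f'pics/ii{k}.png',cv2.resize(cv2.imread(f'pics/i{k}.png')[:240,180:480],(750,600),interpolation=0))"
```

```text
t13.21 [450.4 174.3 190. ] F [ 0.4 -0.6 -2.5] T [-0.08 -0.04 -0.01] g17.4
rail [([316.0, 8.4], 0.61)]
rail_entry [([322.5, 154.4], 0.61)]
rail_first [([314.7, 65.1], 0.62)]
rail_shoe [([319.9, 66.5], 0.83)]
 t13.91 [415.6 204.5 190. ] F [ 0.5  0.2 -0.8] T [-0.02 -0.06 -0.04] g17.1
rail [([349.1, 47.1], 0.95)]
rail_entry [([359.0, 188.0], 0.78)]
rail_first [([350.0, 101.2], 0.84)]
rail_shoe [([351.6, 104.4], 0.59)]
```

View pics/ii0.png

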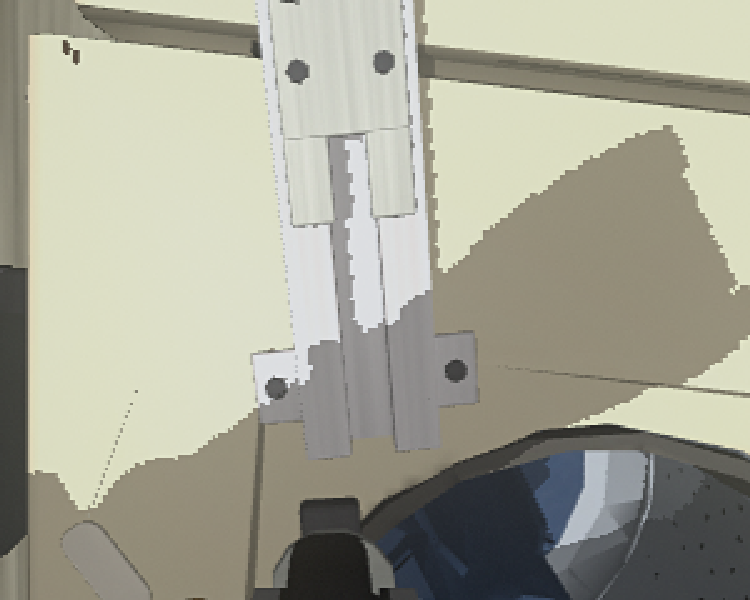

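View pics/ii1.png

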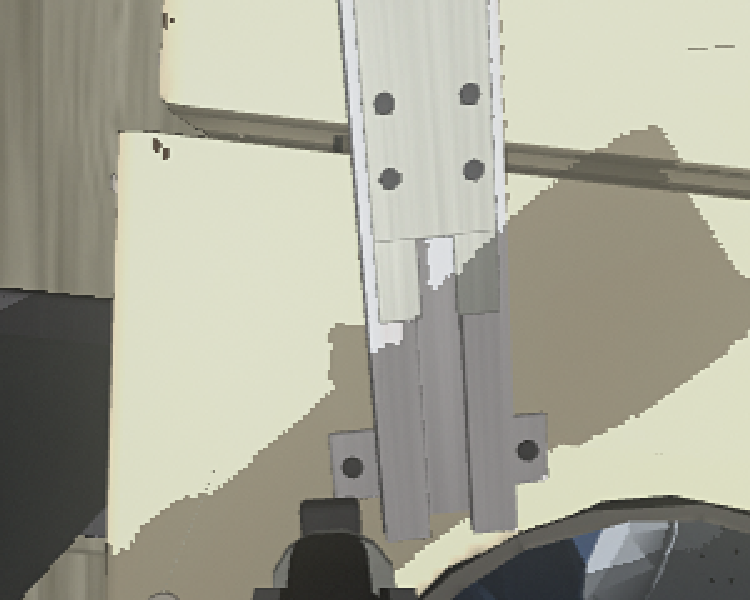

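```bash
cat > rl.py <<'E'
from h import *
import json
O=json.load(open("i.json"))
px=lambda p:(180+p[0]/2.5-.3,p[1]/2.5-.3)
F={"LendOut":((308,459),(386,541),33),"LendIn":((351,456),(431,538),33),"RendIn":((396,453),(473,532),33),"RendOut":((439,449),(517,528),33),
"tipLo":((293,225),(380,322),36),"tipLi":((333,224),(420,320),36),"tipRi":((373,215),(457,314),36),"tipRo":((416,213),(499,311),36),
"endL":((329,138),(417,238),36),"endR":((366,133),(453,235),36),"earL":((276,388),(352,467),3),"earR":((455,370),(527,450),3),"b1":((298,71),(390,179),36),"b2":((384,62),(474,170),36)}
for n,(a,b,z) in F.items():
    ra,rb=ray("wrist",px(a),O[0]),ray("wrist",px(b),O[1])
    X,e=tri([ra,rb]);print(n,X.round(1),"e%.1f"%e[0],"| at z",z,atz(*ra,z)[:2].round(1),atz(*rb,z)[:2].round(1))
E
python3 rl.py
```

```text
LendOut [441.3 167.3  30. ] e0.3 | at z 33 [441.5 168.3] [440.8 168.2]
LendIn [457.9 172.1  35.6] e0.2 | at z 33 [457.9 171.2] [458.5 171.3]
RendIn [476.  172.9  25.9] e0.4 | at z 33 [475.  174.2] [474.7 175.5]
RendOut [492.3 177.3  29.5] e0.7 | at z 33 [491.3 177.5] [491.8 179. ]
tipLo [428.  253.4  35.1] e0.1 | at z 36 [428.1 253.4] [427.9 253.4]
tipLi [442.3 255.4  35.4] e0.2 | at z 36 [442.1 255.2] [442.3 255.6]
tipRi [455.6 259.4  36.5] e0.3 | at z 36 [455.8 259.7] [455.4 259.1]
tipRo [470.8 261.8  35.1] e0.2 | at z 36 [470.8 261.9] [470.5 261.8]
endL [437.9 283.8  30.4] e0.2 | at z 36 [437.9 283. ] [437.4 283.8]
endR [450.4 286.2  33.4] e0.0 | at z 36 [450.3 285.9] [450.  286.1]
earL [425.3 189.9   5.5] e0.0 | at z 3 [425.2 189.5] [425.5 189.3]
earR [497.4 205.2   6.7] e0.1 | at z 3 [498.  204.6] [498.5 204.4]
b1 [425.4 302.1  38. ] e0.1 | at z 36 [425.4 302.6] [425.5 302.3]
b2 [453.7 307.9  38.1] e0.1 | at z 36 [453.8 308.3] [454.1 308.2]
```

```bash
cat >> h.py <<'E'
TH=np.radians(101.3);U=np.array([np.cos(TH),np.sin(TH)]);N=np.array([np.sin(TH),-np.cos(TH)])
# rail x -> s = x+160+78.4 ; N lateral 491.3
LAT=491.3;S0=238.4
def rp(x,z,lat=0.): 
    p=N*(LAT+lat)+U*(x+S0);return np.array([p[0],p[1],z])
def inrail(p): return round(float(np.dot(U,p[:2])-S0),2),round(float(np.dot(N,p[:2])-LAT),2)
ZG=38.9   # TCP height over head underside
A0=TH-np.pi/2
E
python3 - <<'E'
from h import *
r.goto(rp(-130,130),down(A0))
r.movel(rp(-130,38+ZG),feed=100);r.pause(.2);o=st();print(inrail(o["eef_pos"]))
cv2.imwrite("pics/j0.png",r.grab_frame("wrist"));cv2.imwrite("pics/j1.png",r.grab_frame("scene"))
E
python3 -c "
import cv2
cv2.imwrite('pics/jj0.png',cv2.resize(cv2.imread('pics/j0.png')[:,180:480],(600,800),interpolation=0)[:600])
cv2.imwrite('pics/jj1.png',cv2.resize(cv2.imread('pics/j1.png')[180:330,140:340],(800,600),interpolation=0))"
```

```text
t15.44 [461.  202.8  77.6] F [ 0.4 -1.  -1.5] T [ 0.05  0.03 -0.08] g16.7
(-129.89, 0.51)
```

View pics/jj0.png

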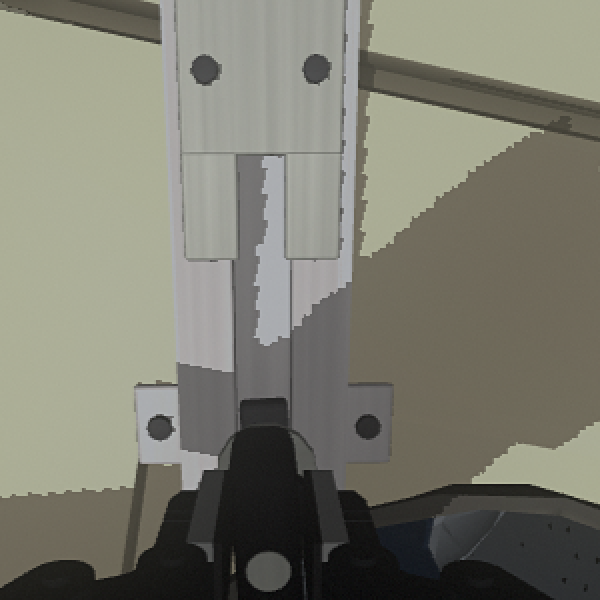

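View pics/jj1.png

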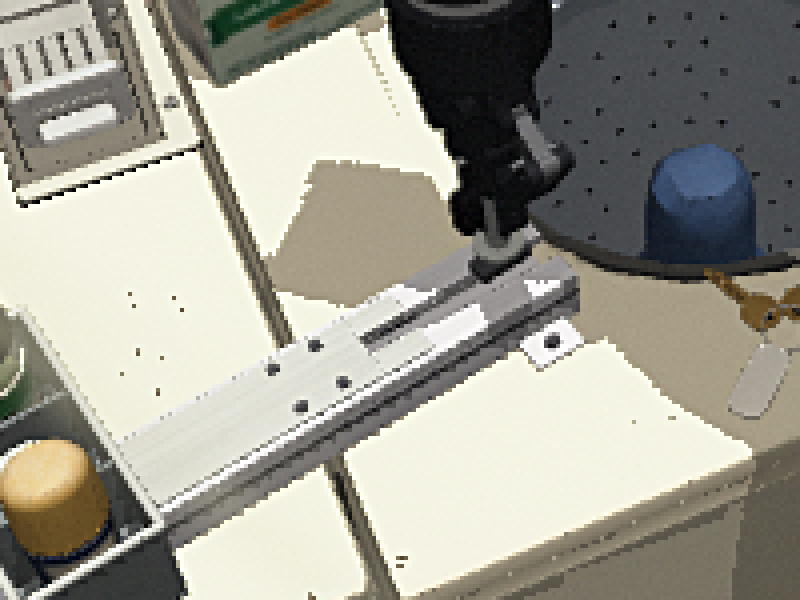

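The head, at zoomed columns 242–288, sits over the slot (about 235–290), slightly right of centre by about 0.7 mm. I'll lower it with force guards.

```bash
cat >> h.py <<'E'
def F(): 
    return np.array(r.get_obs()["wrist_force"])
def rf(f): return np.round([U@f[:2],N@f[:2],f[2]],1)
E
python3 - <<'E'
from h import *
r.movel(rp(-130,77,-0.3),feed=30);r.pause(.2)
o=st();b=np.mean([F() for _ in range(3)],0);print("base",rf(b),inrail(o["eef_pos"]))
for z in [74,71,68,65,63,61.4]:
    r.movel(rp(-130,z,-0.3),feed=30);o=r.get_obs();f=rf(np.array(o["wrist_force"])-b);print(z,np.round(o["eef_pos"][2],1),f,inrail(o["eef_pos"]),round(o["t"],2))
    if np.linalg.norm(f)>6: print("STOP");break
cv2.imwrite("pics/k0.png",r.grab_frame("wrist"));cv2.imwrite("pics/k1.png",r.grab_frame("scene"))
E
python3 -c "
import cv2
cv2.imwrite('pics/kk0.png',cv2.resize(cv2.imread('pics/k0.png')[:,180:480],(600,800),interpolation=0)[:600])
cv2.imwrite('pics/kk1.png',cv2.resize(cv2.imread('pics/k1.png')[180:330,140:340],(800,600),interpolation=0))"
```

```text
t15.99 [460.2 202.5  77. ] F [-0.7 -0.9 -2.8] T [0.01 0.04 0.02] g17.0
base [-0.7 -0.9 -2.8] (-130.0, -0.31)
74 73.7 [0.6 1.1 0.8] (-130.08, -0.51) 16.24
71 70.8 [1.  0.  0.7] (-130.06, -0.5) 16.49
68 67.8 [0.5 0.5 1.4] (-130.05, -0.46) 16.74
65 64.8 [0.2 1.4 1.3] (-130.08, -0.45) 16.99
63 62.9 [0.9 1.6 0.2] (-130.0, -0.38) 17.24
61.4 61.3 [1.  0.3 1.1] (-130.02, -0.37) 17.49
```

View pics/kk0.png

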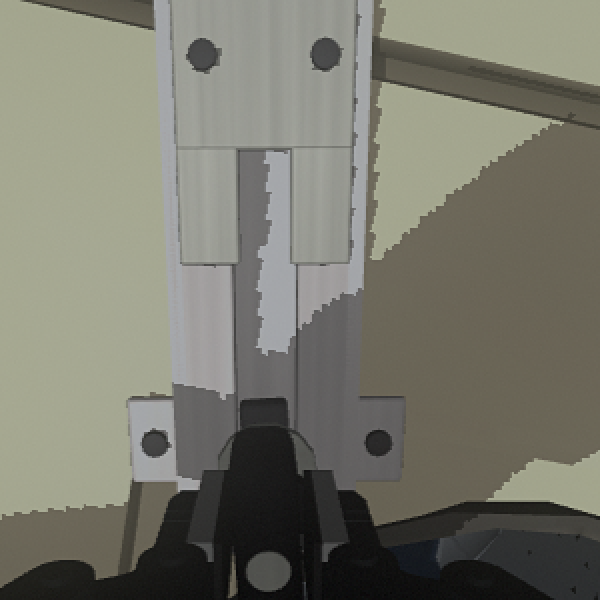

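View pics/kk1.png

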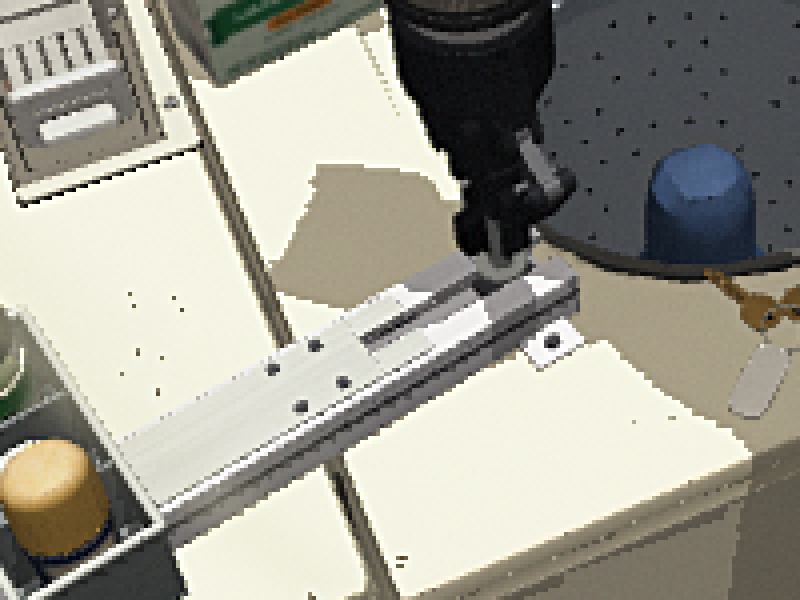

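The head is down in the slot without contact (slot edges 236–296 around head 240–288). Next it slides to the fork, and then feels for the end in small steps.

```bash
python3 - <<'E'
from h import *
LT=-0.2;Z=61.4
b=np.mean([(r.pause(.04),F())[1] for _ in range(5)],0)
def chk(x):
    fs=[];
    for _ in range(3): fs.append(F());r.pause(.02)
    o=r.get_obs();f=rf(np.mean(fs,0)-b);print(x,np.round(o["eef_pos"][2],1),f,inrail(o["eef_pos"]),round(o["t"],2));return f
stop=False
for x in [-110,-90,-80,-72,-66,-60,-57,-55.5,-54]+list(np.arange(-53,-44,.7)):
    r.movel(rp(x,Z,LT),feed=40 if x<-60 else 12);f=chk(x)
    if f[0]<-3.5 or abs(f[1])>6 or abs(f[2])>5: print("STOP");stop=True;break
cv2.imwrite("pics/l0.png",r.grab_frame("wrist"));cv2.imwrite("pics/l1.png",r.grab_frame("scene"))
E
python3 -c "
import cv2
cv2.imwrite('pics/ll0.png',cv2.resize(cv2.imread('pics/l0.png')[:,180:480],(600,800),interpolation=0)[:600])
cv2.imwrite('pics/ll1.png',cv2.resize(cv2.imread('pics/l1.png')[180:330,140:340],(800,600),interpolation=0))"
```

```text
-110 61.3 [ 0.2 -0.4 -0. ] (-110.21, -0.25) 18.5
-90 61.3 [ 0.1 -0.6  0.2] (-90.2, -0.28) 19.2
-80 61.4 [0.1 0.1 0.3] (-79.89, -0.25) 19.65
-72 61.4 [-0.  -0.3  0. ] (-71.87, -0.24) 20.05
-66 61.4 [-0.2 -0.4  0. ] (-65.81, -0.25) 20.4
-60 61.4 [-0.1 -0.7 -0.3] (-60.05, -0.19) 21.1
-57 61.4 [ 0.3 -0.7 -0.5] (-56.93, -0.24) 21.55
-55.5 61.4 [-0.2 -0.2 -0.3] (-55.44, -0.2) 21.88
-54 61.4 [ 0.  -0.1  0.6] (-53.95, -0.2) 22.2
-53.0 61.4 [-0.3 -0.8 -0.3] (-52.97, -0.19) 22.5
-52.3 61.4 [-0.2 -0.2  0.3] (-52.28, -0.19) 22.8
-51.599999999999994 61.4 [-0.2 -0.3  0.1] (-51.59, -0.2) 23.1
-50.89999999999999 61.4 [ 0.3 -0.3 -0.1] (-50.93, -0.22) 23.4
-50.19999999999999 61.4 [-1.2 -0.1  0.2] (-50.36, -0.2) 23.7
-49.499999999999986 61.4 [-2.  -0.7  1.9] (-49.7, -0.19) 24.0
-48.79999999999998 61.4 [-2.6 -0.4  1.3] (-49.0, -0.19) 24.3
-48.09999999999998 61.4 [-3.4 -0.5  2.5] (-48.3, -0.15) 24.6
-47.39999999999998 61.4 [-4.4 -0.2  2.8] (-47.65, -0.18) 24.9
STOP
```

View pics/ll0.png

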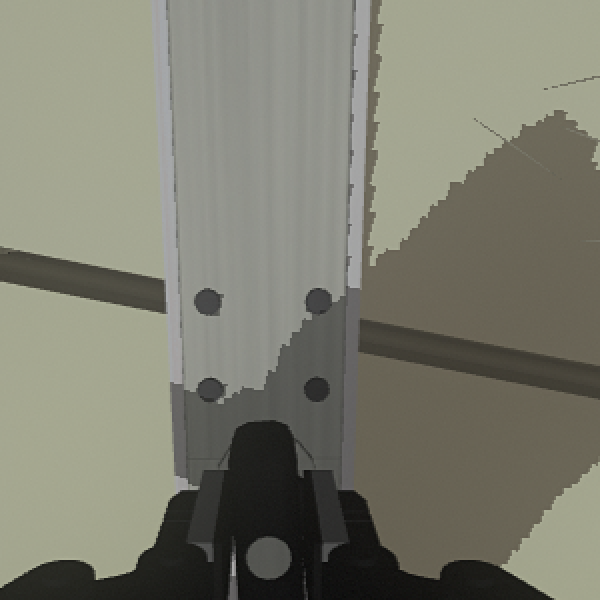

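View pics/ll1.png

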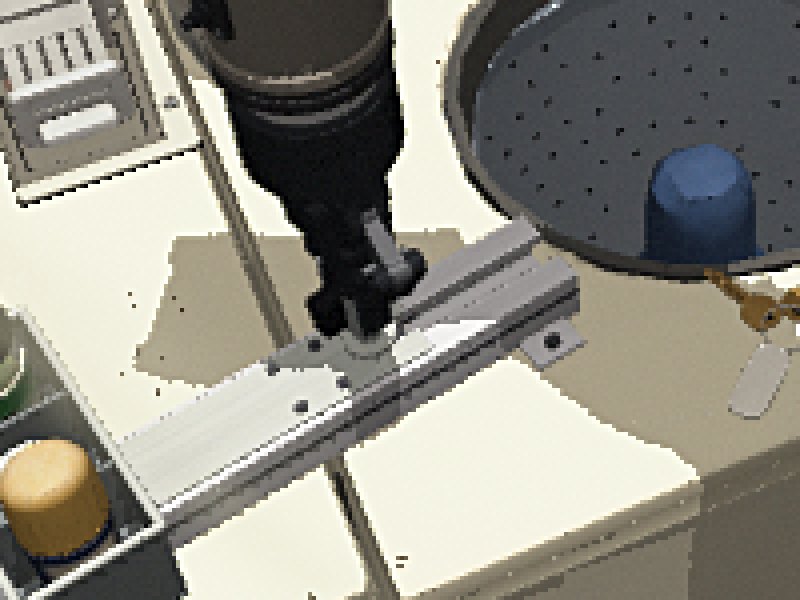

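The stem met the fork end at a TCP position of x ≈ -50.6. The force then rose softly to 4.4 N, and the button moved in view from (268,571) to (268,558), so the stud may be tilting in the pads. I'll back off and look.

```bash
python3 - <<'E'
from h import *
for x in (-49,-50.5,-52):
    r.movel(rp(x,61.4,-.2),feed=12);r.pause(.1);f=np.mean([(r.pause(.03),F())[1] for _ in range(3)],0);o=st();print(x,rf(f))
    cv2.imwrite(f"pics/m{-x}.png",r.grab_frame("wrist"))
E
python3 -c "
import cv2,numpy as np
L=[cv2.imread(f'pics/{n}.png')[190:330,250:380] for n in('k0','l0','m50.5','m52')]
cv2.imwrite('pics/m.png',cv2.resize(np.vstack([np.hstack(L[:2]),np.hstack(L[2:])]),None,fx=2.1,fy=2.1,interpolation=0))"
```

```text
t25.48 [444.4 282.2  61.4] F [ 0.6 -2.3 -0. ] T [-0.68 -0.16  0.07] g16.8
-49 [-2.6  0.2 -0.2]
 t26.01 [444.7 280.7  61.4] F [ 0.   0.  -2.3] T [-0.22 -0.14  0.06] g16.9
-50.5 [-0.5 -0.  -2.3]
 t26.53 [445.  279.2  61.5] F [-1.2  0.3 -2. ] T [-0.04  0.04 -0.02] g17.0
-52 [-0.3 -0.3 -1.7]
```

View pics/m.png

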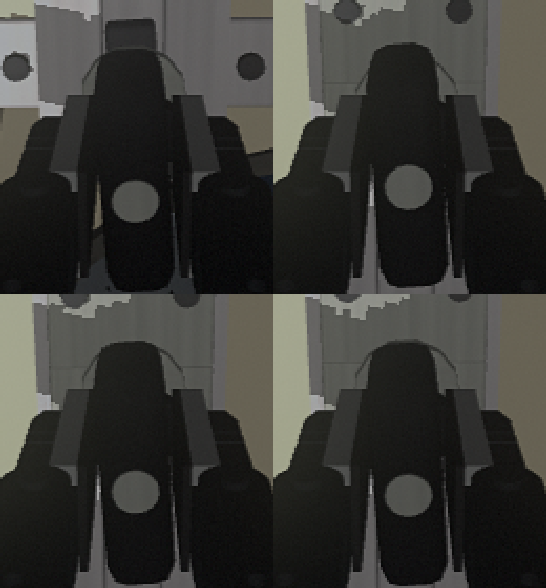

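Upright again, and the force is gone at -52, so the tilt was springy. At -50.5 the stem is in light contact with the fork end. Now to press down there, watching the force.

```bash
python3 - <<'E'
from h import *
o=r.get_obs();px=(314.3,285.7);c,d=ray("wrist",px,o);X=atz(c,d,o["eef_pos"][2]+29.1);print("button tool",(np.array(o["tool_rot"]).T@(X-np.array(o["eef_pos"]))).round(2))
b=np.mean([(r.pause(.04),F())[1] for _ in range(5)],0);print("base",rf(b))
r.movel(rp(-50.6,61.4,-.2),feed=10)
for z in [60,59,58,57,56,55,54,53,52,51,50,49,48]:
    r.movel(rp(-50.6,z,-.2),feed=12);f=np.mean([(r.pause(.02),F())[1] for _ in range(3)],0);o=r.get_obs();f=rf(f-b);print(z,np.round(o["eef_pos"][2],1),f,inrail(o["eef_pos"]),np.round(o["torque"],2),round(o["t"],2))
    if f[2]>13.6 or np.abs(f[:2]).max()>8: print("STOP");break
cv2.imwrite("pics/n0.png",r.grab_frame("wrist"));cv2.imwrite("pics/n1.png",r.grab_frame("scene"))
E
```

```text
button tool [  0.89   0.51 -29.1 ]
base [ 0.5 -0.2 -1.8]
60 59.9 [-0.8 -0.2 -0.1] (-50.68, -0.24) [-0.19 -0.03 -0.04] 27.4
59 59.1 [-1.5 -0.6  1.4] (-50.79, -0.13) [-0.34 -0.02 -0.04] 27.7
58 58.1 [-2.2  0.1  4.1] (-50.76, -0.1) [-0.5   0.04 -0.01] 28.0
57 57.0 [-3.3 -0.4  4.9] (-50.72, -0.11) [-0.64  0.01 -0.  ] 28.3
56 56.0 [-4.  -0.4  6.5] (-50.74, -0.13) [-0.74  0.04 -0.01] 28.6
55 55.1 [-3.9 -0.8  6.8] (-50.71, -0.14) [-0.82  0.07 -0.01] 28.9
54 54.1 [-3.9 -1.1  7.8] (-50.8, -0.13) [-0.86  0.12  0.01] 29.2
53 53.2 [-4.6 -1.6  9.1] (-50.81, -0.13) [-0.88  0.14  0.02] 29.5
52 52.3 [-4.1 -1.9  9.5] (-50.84, -0.16) [-0.95  0.22 -0.05] 29.8
51 51.4 [-4.6 -2.1 10.7] (-50.85, -0.14) [-0.99  0.27  0.01] 30.1
50 50.5 [-5.  -2.6 12.1] (-50.89, -0.17) [-1.04  0.36  0.02] 30.4
49 49.6 [-4.4 -2.6 13.1] (-50.87, -0.15) [-1.14  0.46  0.01] 30.7
48 48.6 [-5.4 -3.4 14.3] (-50.89, -0.18) [-1.11  0.48  0.04] 31.0
STOP
```

The collar touched at TCP z ≈ 59, as predicted, and 14.3 N gives about 10 mm on it, so the head top is at about z 18. Now for the quarter turn.

```bash
python3 - <<'E'
from h import *
b=np.array([0,0,-1.8])
for k,dg in enumerate([0,15,30,45,60,75,90]):
    w=dg/90
    p=rp(-50.7-.5*w,48.3,-.2-.4*w)
    r.movel(p,feed=15,rotation=down(A0+np.radians(dg)));f=np.mean([(r.pause(.02),F())[1] for _ in range(3)],0);o=r.get_obs();f=rf(f-b)
    ang=np.degrees(np.arctan2(o["tool_rot"][1][0],o["tool_rot"][0][0]))-np.degrees(A0)
    print(dg,round(ang,1),np.round(o["eef_pos"][2],1),f,inrail(o["eef_pos"]),np.round(o["torque"],2),"g%.1f"%o["grip_width"],round(o["t"],2))
    if np.linalg.norm(f)>24 or abs(o["torque"][2])>1.2: print("STOP");break
cv2.imwrite("pics/o0.png",r.grab_frame("wrist"));cv2.imwrite("pics/o1.png",r.grab_frame("scene"))
E
python3 -c "
import cv2
cv2.imwrite('pics/oo0.png',cv2.resize(cv2.imread('pics/o0.png')[:,180:480],(600,800),interpolation=0)[:600])
cv2.imwrite('pics/oo1.png',cv2.resize(cv2.imread('pics/o1.png')[180:330,140:340],(800,600),interpolation=0))"
```

```text
0 -0.0 48.9 [-4.5 -3.9 13.7] (-50.9, -0.16) [-1.13  0.46  0.01] g17.4 31.4
15 15.0 49.2 [-4.2 -1.8 13.9] (-50.75, 0.71) [-1.    0.1   0.05] g16.8 31.86
30 30.0 49.3 [-4.4 -1.6 14.6] (-50.77, 0.76) [-1.    0.06  0.05] g17.2 32.32
45 45.0 49.4 [-3.9 -1.1 14.4] (-50.77, 0.75) [-0.99  0.03  0.08] g16.8 32.77
60 60.0 49.4 [-4.4 -0.7 14.3] (-50.75, 0.74) [-0.98 -0.03  0.05] g17.2 33.23
75 75.0 49.4 [-4.5 -1.  14.7] (-50.74, 0.73) [-0.98 -0.01  0.04] g16.9 33.69
90 90.0 49.5 [-4.2 -1.4 14.7] (-50.73, 0.74) [-0.88 -0.01  0.01] g17.3 34.15
```

View pics/oo0.png

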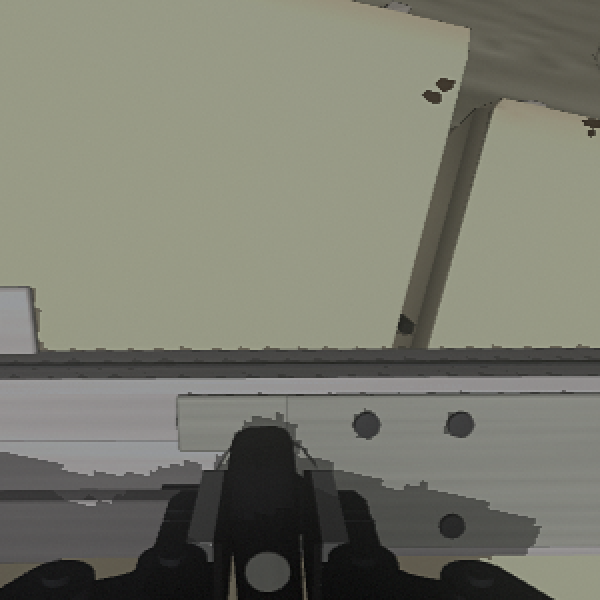

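View pics/oo1.png

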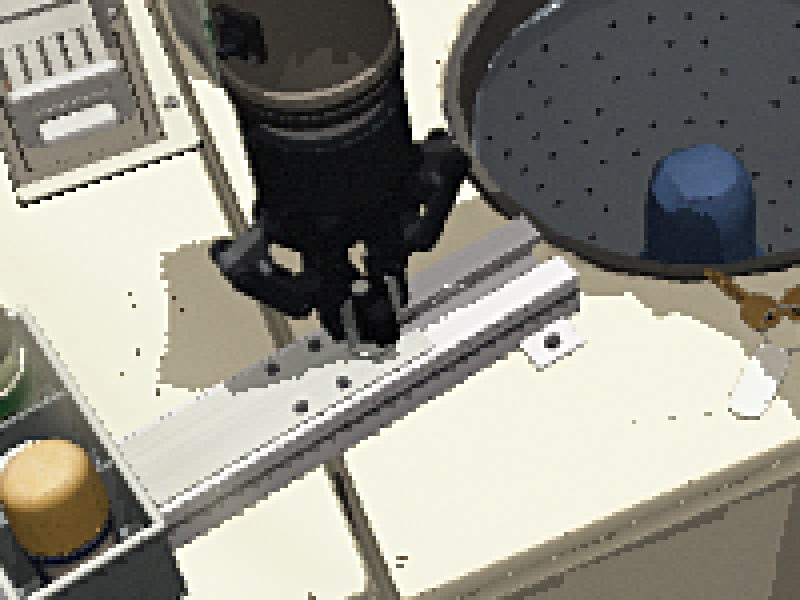

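The wing now stands crosswise, with the fork end line at zoomed column 287 and the stem about 5 mm before it (≈266), which is home. Next I'll let it rise slowly.

```bash
python3 - <<'E'
from h import *
b=np.array([0,0,-1.8]);R=down(A0+np.pi/2)
for z in [50,51,52,53,54,55,55.7]:
    r.movel(rp(-51.0,z,-.2),feed=12,rotation=R);f=np.mean([(r.pause(.03),F())[1] for _ in range(3)],0);o=r.get_obs();f=rf(f-b)
    print(z,np.round(o["eef_pos"][2],1),f,inrail(o["eef_pos"]),np.round(o["torque"],2),round(o["t"],2))
    if f[2]<-2: print("STOP");break
cv2.imwrite("pics/p0.png",r.grab_frame("wrist"))
E
```

```text
50 50.9 [-3.7 -0.9 12.1] (-50.69, 0.76) [-0.9  -0.01  0.  ] 34.65
51 51.8 [-3.8 -0.5 11.5] (-50.69, 0.73) [-0.8  -0.07  0.04] 35.0
52 52.7 [-3.4 -0.1 10.2] (-50.69, 0.73) [-0.77 -0.05  0.02] 35.35
53 53.6 [-2.6 -0.5  9.3] (-50.7, 0.69) [-0.72 -0.13 -0.  ] 35.7
54 54.5 [-2.5 -0.4  8. ] (-50.7, 0.68) [-0.62 -0.25 -0.  ] 36.05
55 55.4 [-2.5  1.6  7.3] (-50.69, 0.58) [-0.45 -0.45  0.07] 36.4
55.7 55.9 [-1.9  3.   5.1] (-50.76, 0.4) [-0.15 -0.8  -0.01] 36.75
```

```bash
python3 - <<'E'
from h import *
b=np.array([0,0,-1.8]);R=down(A0+np.pi/2)
for z in [56.2,56.7,57.2]:
    r.movel(rp(-51.0,z,-.2),feed=12,rotation=R);f=np.mean([(r.pause(.03),F())[1] for _ in range(3)],0);o=r.get_obs();f=rf(f-b)
    print(z,np.round(o["eef_pos"][2],1),f,inrail(o["eef_pos"]),np.round(o["torque"],2),round(o["t"],2))
    if f[2]<0: print("STOP");break
E
```

```text
56.2 56.0 [-0.4  5.5  0.1] (-50.76, 0.38) [ 0.21 -1.21  0.04] 37.15
56.7 56.1 [ 0.6  6.4 -5. ] (-50.82, 0.31) [ 0.49 -1.51  0.01] 37.5
STOP
```

A stiff stop at 56.0 means the head is up against the lips in the gap (55.9 predicted), so it's locked. I'll ease off, let go and retreat.

```bash
python3 - <<'E'
from h import *
R=down(A0+np.pi/2)
r.movel(rp(-51.0,55.9,-.2),feed=12,rotation=R);st()
r.command_gripper(40);st("open")
o=r.get_obs();p=np.array(o["eef_pos"])
r.command_gripper(70)
r.movel(np.array([p[0],p[1],110]),feed=80);st("up")
cv2.imwrite("pics/q0.png",r.grab_frame("wrist"))
r.movel(np.array([p[0],p[1],190]),feed=150);o=st("up")
cv2.imwrite("pics/q1.png",r.grab_frame("wrist"))
r.goto(np.array([480,60,260.]),down(A0+np.pi/2));st()
cv2.imwrite("pics/q2.png",r.grab_frame("scene"));cv2.imwrite("pics/q3.png",r.grab_frame("top"))
for n in ["stud_grip","stud_head"]:
    print([(c,[(np.round(d["position"],1).tolist(),round(d["score"],2)) for d in r.mark_of(c,n)[:2]]) for c in("scene","top","wrist")])
E
python3 -c "
import cv2,numpy as np
cv2.imwrite('pics/qq0.png',np.vstack([cv2.imread('pics/q0.png')[:300],cv2.imread('pics/q1.png')[:300]]))
cv2.imwrite('pics/qq2.png',cv2.resize(cv2.imread('pics/q2.png')[210:360,110:310],(800,600),interpolation=0))"
```

```text
t37.75 [445.2 280.3  55.9] F [ 5.2 -0.3 -0.3] T [ 0.09 -1.13 -0.03] g16.6
open t38.10 [443.8 280.   55.6] F [-0.7  0.5  0.5] T [-0.04  0.03 -0.04] g39.9
up t39.33 [443.7 279.6 109.8] F [ 0.2 -0.3 -0.7] T [ 0.02  0.06 -0.01] g70.0
up t40.06 [443.6 279.4 189.3] F [ 0.  -0.4 -0.7] T [-0.01 -0.    0.03] g70.1
 t41.03 [479.6  61.1 259.6] F [0.  0.1 0.5] T [-0.02 -0.01  0.01] g70.0
[('scene', [([231.8, 251.5], 0.58)]), ('top', [([208.1, 223.9], 0.75)]), ('wrist', [])]
[('scene', [([235.4, 269.1], 0.61)]), ('top', [([210.7, 227.2], 0.46), ([209.9, 225.0], 0.39)]), ('wrist', [([311.7, 177.9], 0.94), ([315.7, 191.6], 0.74)])]
```

View pics/qq0.png

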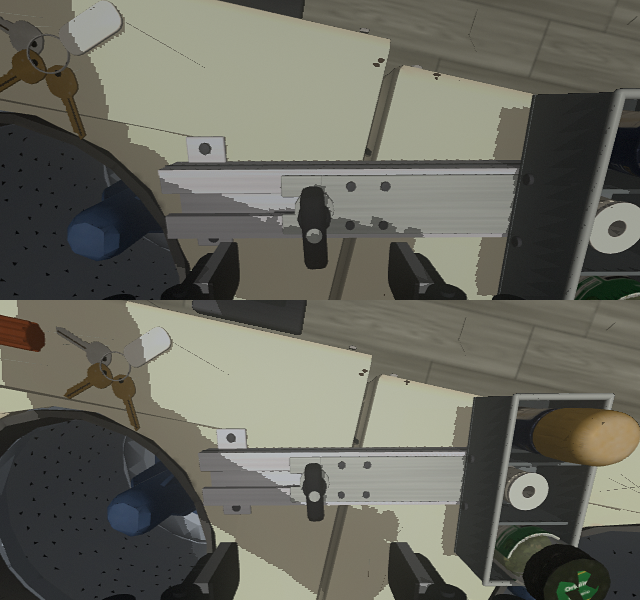

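View pics/qq2.png

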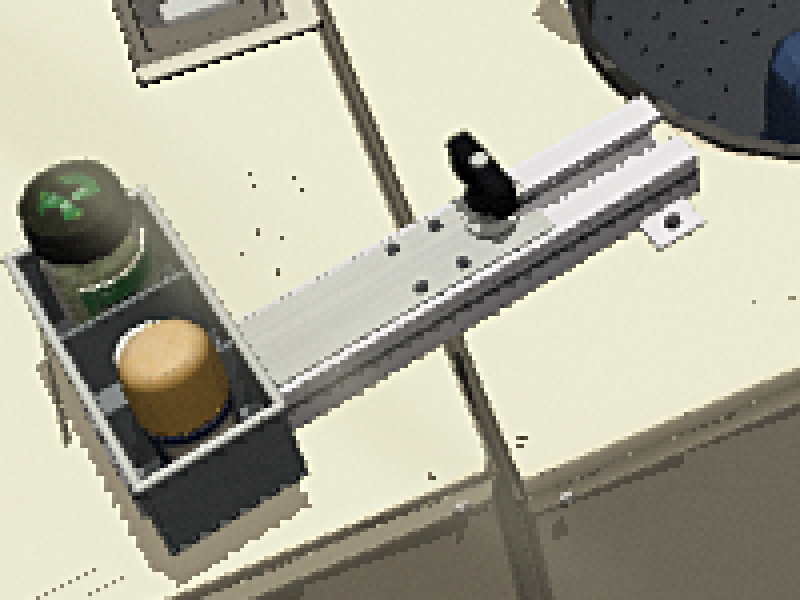

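View pics/q3.png

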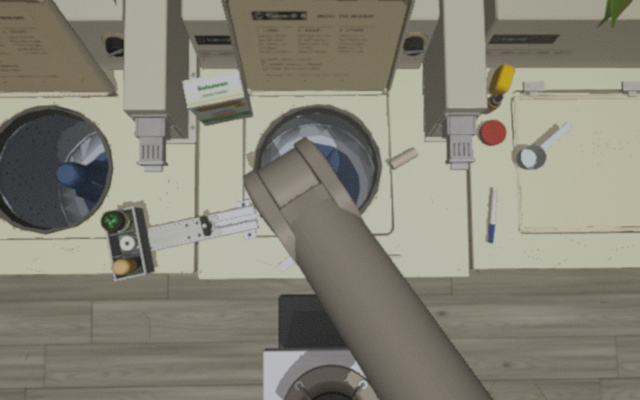

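The wing stands upright and crosswise at the fork end, (315,230) in the first view, with the collar on the foot and the caddy and coin roll unmoved. One last check is the button's height, expected at 85 when locked.

```bash
python3 - <<'E'
from h import *
R=down(A0+np.pi/2)
X,e=tri([ray("wrist",(314,236),{"eef_pos":[443.7,279.6,109.8],"tool_rot":R}),ray("wrist",(314,196.5),{"eef_pos":[443.6,279.4,189.3],"tool_rot":R})])
print(X.round(1),np.round(e,1),inrail(X))
r.sign_off();print(r.get_obs()["t"])
E
```

```text
[447.  280.7  83.6] [0. 0.] (-50.71, 2.01)
the job is handed in; nothing more can be done
the job is handed in; nothing more can be done
```

The stud is locked crosswise under the rail at the end of the caddy's fork. I handed the job in after about 41 s of the 67 s allowed.

- **Into the fork:** I lowered the head lengthwise into the slot at x = -130. I then slid it along until the stem met the fork end at x ≈ -50.7 (the camera estimate was -51). Feeling for the end took at most about 4.4 N.
- **Press and turn:** I pressed down to about 14.5 N, which puts the collar at about 10 mm. I turned the stud 90° with almost no resistance and let it rise.
- **Lock check:** The rise came to a stiff stop at a tool height of 56.0 mm, where a locked head should stop (55.9). A test lift of about 5 N did not move it. Had the head missed the gap, it would have stopped about 3 mm lower.
- **After letting go:** Pictures show the stud upright and crosswise at home, with the collar on the foot and the caddy where it was. The coin roll is where it lay. In the last top view the arm hides the nut driver, but my path never went near it.

**Checks that were slightly off:**
- The stud tilted springily in the grip while touching the fork end, and straightened when I backed off.
- While turning, the tool sat about 1 mm sideways of where I commanded it.
- The last measurement put the top button at 83.6 mm high against 85 expected, and 2 mm to one side. I put that down to camera accuracy (about 2 mm), a slight lean within the clearances, or both.

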